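Push the open lids on the bench shut

TASK

The mini centrifuge and one of the pipette tip boxes have been left with their hinged lids standing open. Push both lids over with the fingertips and gently press each one fully down until it is closed, in either order, without slamming them. The centrifuge and the box stay standing where they are, neither lifted nor shoved along, and everything else on the bench is left alone.

Things in the scene. Friction and masses are not known exactly. Their poses are not given: they have to be found in the camera images.
- centrifuge: Mini centrifuge, loose, 0.95 kg: round white base, diameter 140, 60 mm high, clear domed lid. Origin: centre of underside, on the worktop; x from its front to its back (hinge side), y along the hinge, z up. Hinge axis along y at x=60, z=62. Closed lid: solid top x,y = -45 to 45, upper face z=109 (drawn dome to 112); front wall at x=-58, z=65 to 95 (mm).
- centrifuge_lid (a joint): Centrifuge lid, rad: 0 closed, 1.66 fully open (front edge up and back); starts 1.15 to 1.6. A lid point r in front of and c above the hinge when closed is at x = 60 - r cos q + c sin q, z = 62 + r sin q + c cos q (mm, centrifuge frame). Stiff hinge (0.035 N m) holds the 50 g lid about where it is let go (it may drift slowly); no spring or catch.
- tip_box: Tip box with its lid open, yellow tray, loose, about 0.5 kg: 100 x 124 mm in plan, tray 34 high, closed height 64. Origin: centre of underside, on the worktop; x from its front to its back (hinge side), y along the hinge, z up. Hinge axis along y at x=48, z=34. Closed lid: flat top x = -45 to 46, y = -60 to 60, upper face z=64; its walls hang 29 down (mm).
- tip_box_lid (a joint): Lid of the open tip box, rad: 0 closed, 1.83 fully open (leaning back); starts 1.2 to 1.8. A lid point r in front of and c above the hinge when closed is at x = 48 - r cos q + c sin q, z = 34 + r sin q + c cos q (mm, box frame). Stiff hinge (0.027 N m) holds the 35 g lid where it is let go; no spring or catch.
- spare_box: Spare tip box, already closed, its lid fixed; 96 x 124 x 71 mm, loose. Stands in a row with the two open containers; not to be moved. Origin: centre of its underside.
- tube_rack: Bystander: low rack with small snap-cap tubes, 80 x 120 x 47 mm, loose, behind the work. Origin: centre of its underside.
- tape: Bystander: roll of tape lying flat, 96 mm across, 25 mm high, loose, behind the work. Origin: centre of its underside.
- marker: Bystander: marker pen, 135 mm long, 16 mm thick, loose, lying near the front edge. Origin: under its centre.
- flask: Bystander: conical glass flask, diameter 80 mm, 116 mm high, loose, farther back. Origin: centre of its underside.
Mind the look-alikes: they are no part of the job. What is shaped like the tip_box but black is not meant.

How it is judged:
At the end, for the whole second after the job is handed in: Both lids are closed to within 0.04 rad (about 4 mm at the front edge) and at rest; the centrifuge and the tip box stand level on the worktop within 30 mm of where they stood; the spare box and the bystanders are within 20 mm of where they were (value of joint each of centrifuge_lid, tip_box_lid below 0.04 rad and velocity of joint centrifuge_lid between -0.05 and 0.05 rad/s and velocity of joint tip_box_lid between -0.05 and 0.05 rad/s and distance of each of centrifuge, tip_box from where it was at the start of the episode below 0.03 m and angle between each of centrifuge, tip_box's own z axis and vertical below 0.05 rad and linear speed of each of centrifuge, tip_box below 0.02 m/s and distance of each of spare_box, tube_rack, tape, marker, flask from where it was at the start of the episode below 0.02 m); the robot touches nothing.
It fails at once if the centrifuge or the tip box is lifted by more than 12 mm or tipped by more than 0.2 rad (height (world z) of any of centrifuge, tip_box above 0.012 m or angle between any of centrifuge, tip_box's own z axis and vertical above 0.2 rad).
It fails at once if the centrifuge or the tip box is shoved more than 40 mm (distance of any of centrifuge, tip_box from where it was at the start of the episode above 0.04 m).
It fails at once if a lid is slammed (closes faster than 6 rad/s) (velocity of joint any of centrifuge_lid, tip_box_lid below -6 rad/s).
It fails at once if the fingers press on the centrifuge or the tip box with more than 45 N (contact force between the fingers and centrifuge above 45 N or contact force between the fingers and tip_box above 45 N).
It fails at once if the spare box or a bystander is moved by more than 30 mm (distance of any of spare_box, tube_rack, tape, marker, flask from where it was at the start of the episode above 0.03 m).
It also fails if it takes over 51 s, if anything falls off the work surface, if the arm or the gripper's body presses on something with over 40 N, if the wrist force passes 120 N, or if a joint passes its speed limit or range.

ROBOT

A 6-joint arm with a two-finger parallel gripper is mounted at the origin on a cart in front of the work surface, level with it; the furniture and walls round the work are solid. World frame = base frame: x ahead of the robot, y to its left, z up, the work surface at z = 0. Lengths are in m, angles in rad, forces in N, time in s.
With the tool pointing down it reaches from about 0.4 to 0.825 m from the base axis. Payload 7 kg.
Tool frame: the origin (TCP) lies at the very end of the fingers, on their centre line; the grasp point (between the pads) lies 19 mm behind it (robot.grip_depth is the distance from the TCP to the grasp point, in m); z points along the fingers, y is the line along which they close (so a half turn about z gives the same grasp; the last joint's range is limited). The gripper opens to 88 mm and grips with 3 to 60 N. Pads are 19 mm wide; open, the fingers measure 130 mm over their backs; the gripper's body (78 mm by 193 mm) begins 47 mm behind the grasp point.
Start: joints at [1.523, 0.359, 0.012, 0, -1.224, -0.288], TCP at [0.222, 0.637, 0.227] pointing down, gripper open.
Joint ranges: [-3.07, 3.07], [-1.43, 2.12], [-1.02, 1.25], [-3.03, 1.67], [-3.05, -0], [-3.03, 3.03]. Speed limits (rad/s): [2.39, 2.39, 3.01, 3.14, 3.14, 3.14].

INTERFACE

Orientations are given as a unit quaternion [w, x, y, z].
In Python, from cell import robot gives the robot as it stands. The module is installed in compiled form; this text tells all that it offers.
- The arm moves only by the tool apply_moves, never from a script. Its argument "increments" is a list of rows, each an object with "angular": the turn, a rotation vector about the tool's x, y, z scaled (see below), a list of three; "translation": the shift along the tool's x, y, z scaled (see below), a list of three; "jaw": the opening, from 0 (shut) to 1 (fully open). In form: [{"angular": [wx, wy, wz], "translation": [x, y, z], "jaw": jaw}, ...]. A call has 1 to 10 rows; each row shifts and turns the commanded pose from where the row before left it, along the tool's axes as they then stand; what a row does not reach is not made up. The controller multiplies each number of a shift by 30 mm and each number of a turn by 4 degrees. A row lasts 1/12 s, in which the tool goes at most 41.7 mm and 7.16 degrees, less where a joint would pass 70% of its speed; a pose out of reach is approached as far as the arm can. A call with a number of a shift or a turn outside -1 to 1 is refused whole. A call with a gripper value outside its range is refused whole. The fingers move at their own pace and stop on an object; "squeeze" is the grip in N (left out, the last holds). Time passes only in rows, so rows that do not move let the fingers close. It gives the time, the measured TCP pose, the force, the opening and the grip force at its end, in the units of the state.
- robot.observe(): the state, without advancing time (a new reading comes with each control period).
- robot.read_camera(name): name is "scene" or "top" or "wrist"; returns (picture, depth): 480x640x3 uint8, blue, green, red; 480x640 float32, m along the optical axis (not along the pixel's ray), 0 where there is no reading.
- robot.camera_info(name): a dict with "fx", "fy", "cx", "cy" (pixels), "R" (3x3) and "t" (3): a world point X has camera coordinates R X + t. Camera axes: x right, y down, z forward; pixel columns grow to the right and rows downward; lengths in m; the calibration is good to about 2 mm. The wrist camera is an equidistant fisheye: a pixel r from the principal point sees the ray r / f radians off the axis. A picture is of the moment at which its call begins: read the wrist's pose just before it. camera_info takes no time and is no camera call; for the wrist camera it gives the pose at the moment of the call.
- robot.sign_off(): hands the job in; it is judged then, once.
The state is a dict: "clock": time; "joint_positions": joint angles; "qvel": joint speeds; "joint_torque": joint torques, N m; "tcp_pos": TCP position; "tool_rot": TCP orientation; "ft_force": force on the tool from outside, world axes, zero at the start; "ft_torque": the same for the moment, N m; "finger_gap": finger opening in m; "grasp_force": force on a finger pad.
Only numpy, scipy, OpenCV 4.12 (cv2) and the standard library are available. Lean on these libraries where they do the work, as an engineer would, in place of code of your own. Each camera call takes 0.05 s, during which the arm holds its last target. There are 200 camera calls.

## Working session

There is one attempt and no reset: what is moved stays moved. The work goes in short steps, Python scripts to look and compute and a tool call to move; the robot and the scene stay as the last step left them, time stands still between calls to the robot, and variables do not carry over. Pictures are saved under pics/ and viewed, at most 10 in all, crops included, and the job is handed in when it is done.

Besides the shell and the picture viewer there is one more tool, called after ">>>" by a JSON object that holds its "name" and its "arguments". apply_moves: Moves the arm, as the interface text tells. Its arguments: {"type":"object","properties":{"increments":{"type":"array"},"squeeze":{"type":"number"}},"required":["increments"]}

```bash
mkdir -p pics
cat > h.py <<'E'
import numpy as np, cv2
from cell import robot
def cloud(name):
    im,d=robot.read_camera(name); c=robot.camera_info(name)
    v,u=np.mgrid[0:480,0:640]
    P=np.stack([(u-c['cx'])/c['fx']*d,(v-c['cy'])/c['fy']*d,d],-1)
    W=(P-np.array(c['t']))@np.array(c['R'])
    W[d==0]=np.nan
    return im,d,W
E
python3 - <<'E'
from h import *
o=robot.observe(); print(o['clock'],o['tcp_pos'],o['tool_rot'])
for n in('scene','top'):
    im,d,W=cloud(n); cv2.imwrite(f'pics/{n}.png',im); np.savez(f'{n}.npz',im=im,W=W)
    c=robot.camera_info(n); print(n,-np.array(c['R']).T@c['t'],(d>0).mean())
E
```

```text
0.0 [0.22230025 0.63681084 0.22558928] [ 8.55631696e-04  9.85925679e-01 -1.67181997e-01 -6.01371712e-05]
scene [ 0.14512875 -0.79436418  0.88913588] 0.9604622395833333
top [ 0.33901234 -0.1101826   1.16590988] 0.9959700520833333
```

View pics/scene.png

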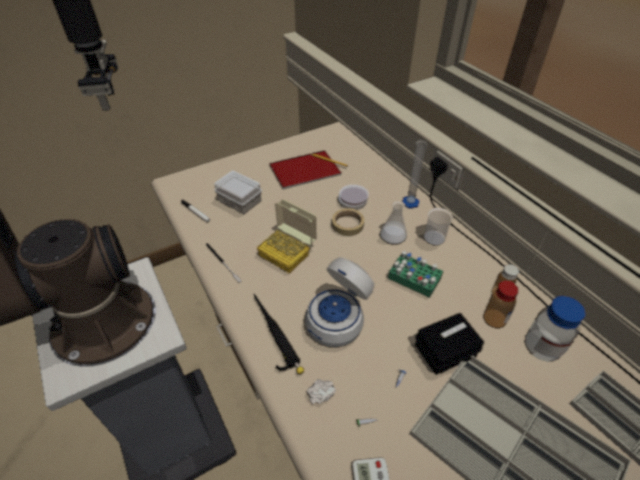

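View pics/top.png

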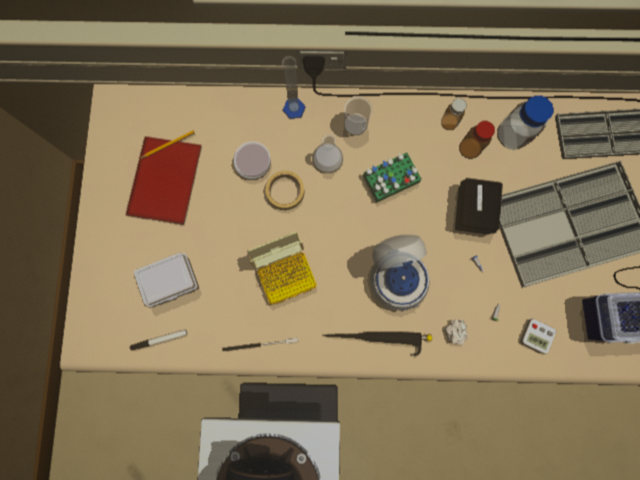

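Top view: yellow open box at (287,277) with its lid up at (275,250), centrifuge at (402,280) with its lid at (400,250). Possible mix-ups: black open box (615,318), black block (480,207) and closed spare box (166,280). I choose the yellow one and the blue-rotor one. Now I measure both and make one close crop.

```bash
cat > m.py <<'E'
from h import *
D={n:np.load(n+'.npz') for n in('scene','top')}
T=D['top'];S=D['scene']
cv2.imwrite('pics/crop.png',np.hstack([cv2.resize(T['im'][220:320,235:445],None,fx=3.7,fy=3.7,interpolation=2)]))
for n,Z in D.items():
    W=Z['W'];hsv=cv2.cvtColor(Z['im'],cv2.COLOR_BGR2HSV)
    y=cv2.inRange(hsv,(20,150,70),(34,255,255))
    k,l,st,_=cv2.connectedComponentsWithStats(cv2.morphologyEx(y,cv2.MORPH_CLOSE,np.ones((5,5))))
    i=1+np.argmax(st[1:,4]); P=W[l==i]; P=P[np.isfinite(P[:,0])]
    print(n,'yellow',st[i],'z pct',np.percentile(P[:,2],[5,50,90,98]).round(3))
    Q=P[P[:,2]>.025]; r=cv2.minAreaRect((Q[:,:2]*1000).astype(np.float32)); print(' rect',r)
    c0=np.array(r[0])/1000
    b=cv2.inRange(hsv,(100,80,40),(130,255,255))
    b[np.hypot(W[...,0]-.47,W[...,1]+.27)>.25]=0
    k,l,st,ce=cv2.connectedComponentsWithStats(b); i=1+np.argmax(st[1:,4]); P=W[l==i];P=P[np.isfinite(P[:,0])]
    print(' blue',st[i],ce[i],P.mean(0).round(3))
    c1=P.mean(0)[:2]
    for nm,c,z0 in(('box',c0,.045),('cent',c1,.075)):
        m=(np.hypot(W[...,0]-c[0],W[...,1]-c[1])<.16)&(W[...,2]>z0)
        Q=W[m]; print(' ',nm,'lid pts',len(Q),'mean',Q.mean(0).round(3),'zpct',np.percentile(Q[:,2],[2,50,98]).round(3),'min',Q.min(0).round(3),'max',Q.max(0).round(3))
        if len(Q)>20:
            ev,V=np.linalg.eigh(np.cov(Q.T)); print('   normal',V[:,0].round(3),'sd',np.sqrt(ev).round(4))
            Vt=Q[Q[:,2]>np.percentile(Q[:,2],90)]; print('   top edge mean',Vt.mean(0).round(3))
    m=(np.hypot(W[...,0]-c1[0],W[...,1]-c1[1])<.1)&(W[...,2]>.045)&(W[...,2]<.066)
    Q=W[m]; print('  base circle',cv2.minEnclosingCircle((Q[:,:2]*1000).astype(np.float32)))
E
python3 m.py
```

```text
scene yellow [258 242  51  30 727] z pct [0.014 0.031 0.035 0.041]
 rect ((473.5708312988281, -32.55175018310547), (89.22840881347656, 119.60811614990234), 24.016937255859375)
 blue [319 295  32  27 660] [334.44090909 308.25      ] [ 0.472 -0.301  0.078]
  box lid pts 971 mean [ 0.534 -0.003  0.092] zpct [0.046 0.089 0.132] min [ 0.454 -0.083  0.045] max [0.568 0.056 0.134]
   normal [0.924 0.377 0.059] sd [0.0126 0.0289 0.0412]
   top edge mean [ 0.528 -0.011  0.13 ]
  cent lid pts 1721 mean [ 0.505 -0.296  0.13 ] zpct [0.076 0.14  0.181] min [ 0.443 -0.338  0.075] max [ 0.563 -0.229  0.184]
   normal [ 0.788  0.491 -0.372] sd [0.0171 0.0268 0.0441]
   top edge mean [ 0.514 -0.284  0.18 ]
  base circle ((476.2525329589844, -296.61968994140625), 66.59017181396484)
top yellow [ 258  253   59   52 1983] z pct [0.025 0.031 0.04  0.044]
 rect ((477.5298767089844, -29.364913940429688), (93.25120544433594, 119.3644790649414), 23.377918243408203)
 blue [390 262  29  33 607] [404.01812191 279.37067545] [ 0.474 -0.297  0.081]
  box lid pts 767 mean [ 0.533 -0.005  0.123] zpct [0.047 0.126 0.133] min [ 0.448 -0.067  0.045] max [0.57  0.053 0.135]
   normal [ 0.821  0.349 -0.453] sd [0.0091 0.0183 0.0357]
   top edge mean [ 0.527 -0.008  0.132]
  cent lid pts 2071 mean [ 0.51  -0.278  0.137] zpct [0.076 0.156 0.182] min [ 0.444 -0.335  0.075] max [ 0.571 -0.22   0.188]
   normal [-0.845 -0.127  0.52 ] sd [0.0194 0.0266 0.0462]
   top edge mean [ 0.517 -0.281  0.18 ]
  base circle ((477.8429870605469, -293.6054382324219), 66.23297882080078)
```

View pics/crop.png

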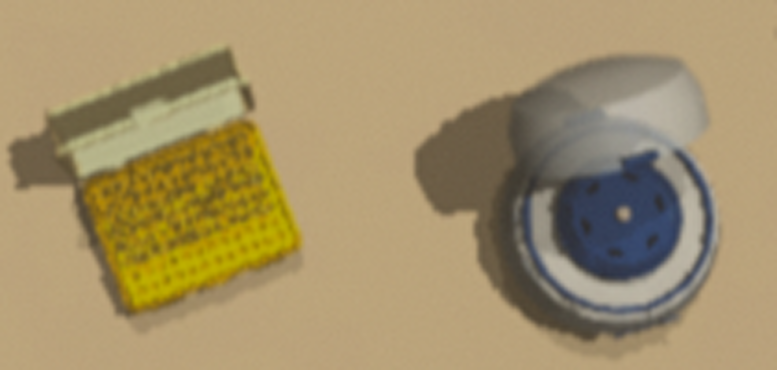

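The crop confirms the choice: the yellow tray with its ivory lid up behind it (crop 160,120), and the blue-rotor centrifuge with a clear lid up (crop 610,120). Next I refine yaw and lid angles.

```bash
cat > m2.py <<'E'
from h import *
for n in('scene','top'):
    W=np.load(n+'.npz')['W']
    m=(abs(W[...,0]-.52)<.1)&(abs(W[...,1]+.29)<.1)
    for z in(.09,.11,.13,.15,.165,.18):
        Q=W[m&(abs(W[...,2]-z)<.008)]
        if len(Q)>15: print(n,'cent z',z,len(Q),[np.round(a,1) for a in cv2.minAreaRect((Q[:,:2]*1000).astype(np.float32))])
    # box frame profile
    a=np.radians(23.5);R=np.array([[np.cos(a),np.sin(a)],[-np.sin(a),np.cos(a)]])
    B=(W[...,:2]-[.476,-.031])@R.T*1000
    for z in(50,70,90,110,120,127,132):
        q=(abs(B[...,1])<75)&(abs(B[...,0])<130)&(abs(W[...,2]*1000-z)<4)
        if q.sum()>5: print(n,'box z',z,q.sum(),'x',np.percentile(B[q][:,0],[5,50,95]).round(0),'y',np.percentile(B[q][:,1],[3,97]).round(0))
    q=(abs(B[...,1])<75)&(abs(B[...,0])<130)&(W[...,2]>.02)
    print(n,'box x/y ext',np.percentile(B[q&(W[...,2]<.045)],[1,99],axis=0).round(0))
E
python3 m2.py
```

```text
scene cent z 0.09 118 [array([ 494.1, -292.9]), array([74.2, 95.7]), np.float64(18.8)]
scene cent z 0.11 72 [array([ 519.4, -282.6]), array([ 23.7, 114.5]), np.float64(27.6)]
scene cent z 0.13 118 [array([ 514.3, -288.3]), array([ 39. , 114.1]), np.float64(37.9)]
scene cent z 0.15 191 [array([ 524.9, -282.8]), array([ 51.3, 105.6]), np.float64(18.4)]
scene cent z 0.165 334 [array([ 518.1, -283.2]), array([54.1, 97.2]), np.float64(26.6)]
scene cent z 0.18 374 [array([ 513.5, -284.6]), array([46.1, 65.8]), np.float64(29.8)]
scene box z 50 87 x [21. 73. 75.] y [-59.  59.]
scene box z 70 84 x [50. 73. 76.] y [-60.  59.]
scene box z 90 87 x [50. 73. 76.] y [-61.  61.]
scene box z 110 25 x [48. 57. 72.] y [-61.  62.]
scene box z 120 33 x [48. 59. 75.] y [-61.  63.]
scene box z 127 283 x [49. 63. 75.] y [-56.  53.]
scene box z 132 103 x [48. 54. 71.] y [-53.  51.]
scene box x/y ext [[-45. -59.]
 [ 75.  58.]]
top cent z 0.09 95 [array([ 478.8, -292.7]), array([48.9, 57.1]), np.float64(55.1)]
top cent z 0.11 18 [array([ 544.8, -245. ]), array([25.8, 91.2]), np.float64(50.1)]
top cent z 0.13 100 [array([ 544.8, -262.5]), array([ 38.7, 114.5]), np.float64(38.2)]
top cent z 0.15 266 [array([ 528.3, -277.5]), array([ 55.4, 110.4]), np.float64(17.5)]
top cent z 0.165 525 [array([ 522.3, -279. ]), array([56.2, 94.8]), np.float64(18.6)]
top cent z 0.18 535 [array([ 517. , -281.3]), array([47.2, 68.8]), np.float64(14.8)]
top box z 50 12 x [-14.  42.  58.] y [-60.  61.]
top box z 70 6 x [51. 52. 60.] y [-61.  61.]
top box z 90 6 x [50. 52. 56.] y [-59.  60.]
top box z 120 79 x [52. 69. 80.] y [-59.  59.]
top box z 127 619 x [52. 65. 78.] y [-54.  56.]
top box z 132 199 x [50. 57. 76.] y [-53.  54.]
top box x/y ext [[-42. -58.]
 [ 67.  59.]]
```

>>> {"name": "apply_moves", "arguments": {"increments": [{"angular": [0, 0, -1], "translation": [0, 0, 0], "jaw": 0}, {"angular": [0, 0, -1], "translation": [0, 0, 0], "jaw": 0}, {"angular": [0, 0, -1], "translation": [0, 0, 0], "jaw": 0}, {"angular": [0, 0, -1], "translation": [0, 0, 0], "jaw": 0}, {"angular": [0, 0, -1], "translation": [0, 0, 0], "jaw": 0}, {"angular": [0, 0, -1], "translation": [0, 0, 0], "jaw": 0}, {"angular": [0, 0, -1], "translation": [0, 0, 0], "jaw": 0}, {"angular": [0, 0, -1], "translation": [0, 0, 0], "jaw": 0}, {"angular": [0, 0, -1], "translation": [0, 0, 0], "jaw": 0}, {"angular": [0, 0, -1], "translation": [0, 0, 0], "jaw": 0}], "squeeze": 10}}

```text
clock: 0.93
tcp_pos: [0.2223, 0.637, 0.226]
tool_rot: [0.0, 0.983, 0.182, -0.0]
ft_force: [-0.9, 0.2, -0.2]
finger_gap: 0.0264
grasp_force: 0.0
```

>>> {"name": "apply_moves", "arguments": {"increments": [{"angular": [0, 0, -0.7], "translation": [0, 0, 0], "jaw": 0}, {"angular": [0, 0, 0], "translation": [0.1, 1, 0], "jaw": 0}, {"angular": [0, 0, 0], "translation": [0.1, 1, 0], "jaw": 0}, {"angular": [0, 0, 0], "translation": [0.1, 1, 0], "jaw": 0}, {"angular": [0, 0, 0], "translation": [0.1, 1, 0], "jaw": 0}, {"angular": [0, 0, 0], "translation": [0.1, 1, 0], "jaw": 0}, {"angular": [0, 0, 0], "translation": [0.1, 1, 0], "jaw": 0}, {"angular": [0, 0, 0], "translation": [0.1, 1, 0], "jaw": 0}, {"angular": [0, 0, 0], "translation": [0.1, 1, 0], "jaw": 0}, {"angular": [0, 0, 0], "translation": [0.1, 1, 0], "jaw": 0}]}}

```text
clock: 1.77
tcp_pos: [0.3554, 0.399, 0.2263]
tool_rot: [0.0, 0.979, 0.204, -0.0]
ft_force: [1.1, 0.2, 0.2]
finger_gap: 0.0005
grasp_force: 0.0
```

>>> {"name": "apply_moves", "arguments": {"increments": [{"angular": [0, 0, 0], "translation": [0.1, 1, 0], "jaw": 0}, {"angular": [0, 0, 0], "translation": [0.1, 1, 0], "jaw": 0}, {"angular": [0, 0, 0], "translation": [0.1, 1, 0], "jaw": 0}, {"angular": [0, 0, 0], "translation": [0.1, 1, 0], "jaw": 0}, {"angular": [0, 0, 0], "translation": [0.1, 1, 0], "jaw": 0}, {"angular": [0, 0, 0], "translation": [0.1, 1, 0], "jaw": 0}, {"angular": [0, 0, 0], "translation": [0.1, 1, 0], "jaw": 0}, {"angular": [0, 0, 0], "translation": [0.1, 1, 0], "jaw": 0}, {"angular": [0, 0, 0], "translation": [0.1, 1, 0], "jaw": 0}, {"angular": [0, 0, 0], "translation": [0, 0, 0], "jaw": 0}]}}

```text
clock: 2.6
tcp_pos: [0.4889, 0.1603, 0.2262]
tool_rot: [0.0, 0.979, 0.203, -0.0]
ft_force: [-0.1, 0.2, -0.0]
finger_gap: 0.0005
grasp_force: 0.0
```

```bash
cat > w.py <<'E'
import sys
from h import *
from scipy.spatial.transform import Rotation as Ro
F={'box':((.476,-.031),23.5),'cent':((.477,-.295),18.5)}
def where(f,tgt=None):
    o=robot.observe();c,a=F[f];a=np.radians(a);p=np.array(o['tcp_pos']);d=p[:2]-c
    x=d@[np.cos(a),np.sin(a)];y=d@[-np.sin(a),np.cos(a)]
    q=o['tool_rot'];R=Ro.from_quat([q[1],q[2],q[3],q[0]]).as_matrix()
    print('t',round(o['clock'],2),f,'frame mm',np.round([x*1e3,y*1e3,p[2]*1e3],1),'yaw',np.degrees(np.arctan2(R[1,0],R[0,0])).round(1),'F',np.round(o['ft_force'],1),'gap',o['finger_gap'])
    if tgt:
        X=np.array([c[0]+(tgt[0]*np.cos(a)-tgt[1]*np.sin(a))/1e3,c[1]+(tgt[0]*np.sin(a)+tgt[1]*np.cos(a))/1e3,tgt[2]/1e3])
        print('units to target',(R.T@(X-p)/.03).round(2))
if __name__=='__main__':
    where(sys.argv[1],[float(s) for s in sys.argv[2:5]] if len(sys.argv)>4 else None)
E
python3 w.py box 115 0 100
```

```text
t 2.6 box frame mm [ 88.1 170.3 226.2] yaw 23.4 F [-0.1  0.2 -0. ] gap 0.0005366110703524256
units to target [0.91 5.67 4.21]
```

>>> {"name": "apply_moves", "arguments": {"increments": [{"angular": [0, 0, 0], "translation": [0.15, 0.95, 0], "jaw": 0}, {"angular": [0, 0, 0], "translation": [0.15, 0.95, 0], "jaw": 0}, {"angular": [0, 0, 0], "translation": [0.15, 0.95, 0], "jaw": 0}, {"angular": [0, 0, 0], "translation": [0.15, 0.95, 0], "jaw": 0}, {"angular": [0, 0, 0], "translation": [0.15, 0.95, 0], "jaw": 0}, {"angular": [0, 0, 0], "translation": [0.15, 0.95, 0], "jaw": 0}, {"angular": [0, 0, 0], "translation": [0, 0, 0], "jaw": 0}, {"angular": [0, 0, 0], "translation": [0, 0, 0.7], "jaw": 0}, {"angular": [0, 0, 0], "translation": [0, 0, 0.7], "jaw": 0}, {"angular": [0, 0, 0], "translation": [0, 0, 0.7], "jaw": 0}]}}

```text
clock: 3.43
tcp_pos: [0.5807, 0.0179, 0.1627]
tool_rot: [-0.0, 0.979, 0.204, 0.0]
ft_force: [0.3, 0.8, -0.7]
finger_gap: 0.0008
grasp_force: 0.0
```

>>> {"name": "apply_moves", "arguments": {"increments": [{"angular": [0, 0, 0], "translation": [0, 0, 0.7], "jaw": 0}, {"angular": [0, 0, 0], "translation": [0, 0, 0.7], "jaw": 0}, {"angular": [0, 0, 0], "translation": [0, 0, 0.7], "jaw": 0}, {"angular": [0, 0, 0], "translation": [0, 0, 0], "jaw": 0}, {"angular": [0, 0, 0], "translation": [0, 0, 0], "jaw": 0}]}}

```text
clock: 3.85
tcp_pos: [0.58, 0.0179, 0.0997]
tool_rot: [0.0, 0.979, 0.204, -0.001]
ft_force: [0.1, -0.6, 1.3]
finger_gap: 0.0007
grasp_force: 0.0
```

```bash
python3 w.py box 115 0 100; python3 -c "
import numpy as np
for n,x0,z0,r,c,q0 in(('box',48,34,75,30,1.55),('cent',60,62,80,47,1.25)):
  for q in np.linspace(q0,0,11): print(n,round(q,2),'front edge x',round(x0-r*np.cos(q)+c*np.sin(q)),'z',round(z0+r*np.sin(q)+c*np.cos(q)))"
```

```text
t 3.85 box frame mm [114.9   3.3  99.7] yaw 23.6 F [ 0.1 -0.6  1.3] gap 0.0006624275537621732
units to target [ 0.    0.11 -0.01]
box 1.55 front edge x 76 z 110
box 1.4 front edge x 64 z 113
box 1.24 front edge x 52 z 115
box 1.08 front edge x 40 z 114
box 0.93 front edge x 27 z 112
box 0.78 front edge x 15 z 108
box 0.62 front edge x 4 z 102
box 0.47 front edge x -6 z 94
box 0.31 front edge x -14 z 85
box 0.16 front edge x -21 z 75
box 0.0 front edge x -27 z 64
cent 1.25 front edge x 79 z 153
cent 1.12 front edge x 68 z 154
cent 1.0 front edge x 56 z 155
cent 0.88 front edge x 45 z 154
cent 0.75 front edge x 34 z 151
cent 0.62 front edge x 23 z 147
cent 0.5 front edge x 12 z 142
cent 0.38 front edge x 3 z 135
cent 0.25 front edge x -6 z 127
cent 0.12 front edge x -14 z 119
cent 0.0 front edge x -20 z 109
```

>>> {"name": "apply_moves", "arguments": {"increments": [{"angular": [0, 0, 0], "translation": [-0.4, 0, -0.13], "jaw": 0}, {"angular": [0, 0, 0], "translation": [-0.4, 0, -0.13], "jaw": 0}, {"angular": [0, 0, 0], "translation": [-0.24, 0, -0.07], "jaw": 0}, {"angular": [0, 0, 0], "translation": [-0.24, 0, -0.07], "jaw": 0}, {"angular": [0, 0, 0], "translation": [-0.24, 0, -0.03], "jaw": 0}, {"angular": [0, 0, 0], "translation": [-0.24, 0, -0.03], "jaw": 0}, {"angular": [0, 0, 0], "translation": [-0.2, 0, 0], "jaw": 0}, {"angular": [0, 0, 0], "translation": [-0.2, 0, 0], "jaw": 0}, {"angular": [0, 0, 0], "translation": [-0.2, 0, 0.03], "jaw": 0}, {"angular": [0, 0, 0], "translation": [-0.2, 0, 0.03], "jaw": 0}]}}

```text
clock: 4.68
tcp_pos: [0.5099, -0.013, 0.1124]
tool_rot: [0.0, 0.979, 0.204, -0.0]
ft_force: [0.9, 0.5, 0.2]
finger_gap: 0.0007
grasp_force: 0.3
```

Run:
```python
from h import *
from w import where
where('box',[12,0,102])
im,d,W=cloud('scene'); cv2.imwrite('pics/s2.png',cv2.resize(im[180:380,220:420],None,fx=3,fy=3))
```

```text
t 4.68 box frame mm [ 38.2   3.  112.4] yaw 23.6 F [0.9 0.5 0.2] gap 0.0006574185933308362
units to target [-0.88  0.1   0.35]
```

View pics/s2.png

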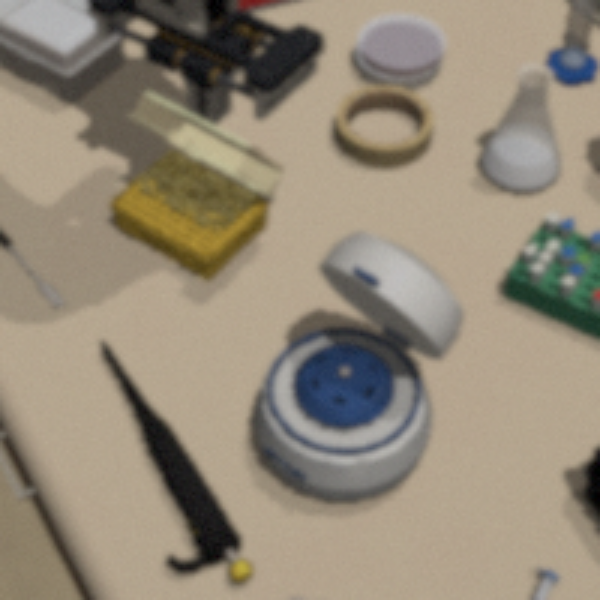

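The fingers (at 210,95) are behind the ivory lid, which is now leaning forward over the tray. The box has not moved. I carry on along the arc.

>>> {"name": "apply_moves", "arguments": {"increments": [{"angular": [0, 0, 0], "translation": [-0.2, 0, 0.06], "jaw": 0}, {"angular": [0, 0, 0], "translation": [-0.2, 0, 0.06], "jaw": 0}, {"angular": [0, 0, 0], "translation": [-0.2, 0, 0.1], "jaw": 0}, {"angular": [0, 0, 0], "translation": [-0.2, 0, 0.1], "jaw": 0}, {"angular": [0, 0, 0], "translation": [-0.18, 0, 0.13], "jaw": 0}, {"angular": [0, 0, 0], "translation": [-0.18, 0, 0.13], "jaw": 0}, {"angular": [0, 0, 0], "translation": [-0.15, 0, 0.15], "jaw": 0}, {"angular": [0, 0, 0], "translation": [-0.15, 0, 0.15], "jaw": 0}, {"angular": [0, 0, 0], "translation": [-0.12, 0, 0.15], "jaw": 0}, {"angular": [0, 0, 0], "translation": [-0.12, 0, 0.15], "jaw": 0}]}}

```text
clock: 5.57
tcp_pos: [0.4634, -0.0333, 0.0767]
tool_rot: [0.0, 0.979, 0.204, -0.0]
ft_force: [-0.4, 0.6, -0.3]
finger_gap: 0.0003
grasp_force: 0.2
```

>>> {"name": "apply_moves", "arguments": {"increments": [{"angular": [0, 0, 0], "translation": [-0.05, 0, 0.15], "jaw": 0}, {"angular": [0, 0, 0], "translation": [-0.05, 0, 0.15], "jaw": 0}, {"angular": [0, 0, 0], "translation": [0, 0, 0], "jaw": 0}, {"angular": [0, 0, 0], "translation": [0, 0, 0], "jaw": 0}]}}

```text
clock: 5.9
tcp_pos: [0.4609, -0.0344, 0.0678]
tool_rot: [0.0, 0.979, 0.204, -0.0]
ft_force: [0.4, 0.6, 0.0]
finger_gap: 0.0008
grasp_force: 0.0
```

```bash
python3 w.py box -20 0 64
```

```text
t 5.9 box frame mm [-15.2   2.9  67.8] yaw 23.6 F [0.4 0.6 0. ] gap 0.0007641392227798219
units to target [-0.16  0.1   0.13]
```

>>> {"name": "apply_moves", "arguments": {"increments": [{"angular": [0, 0, 0], "translation": [-0.15, 0, 0.02], "jaw": 0}, {"angular": [0, 0, 0], "translation": [-0.1, 0, 0.03], "jaw": 0}, {"angular": [0, 0, 0], "translation": [0, 0, 0.03], "jaw": 0}, {"angular": [0, 0, 0], "translation": [0, 0, 0.03], "jaw": 0}, {"angular": [0, 0, 0], "translation": [0, 0, 0], "jaw": 0}]}}

```text
clock: 6.32
tcp_pos: [0.4541, -0.0374, 0.0648]
tool_rot: [0.0, 0.979, 0.204, 0.0]
ft_force: [0.6, 1.5, -0.3]
finger_gap: 0.0007
grasp_force: 0.0
```

>>> {"name": "apply_moves", "arguments": {"increments": [{"angular": [0, 0, 0], "translation": [0, 0, 0.03], "jaw": 0}, {"angular": [0, 0, 0], "translation": [0, 0, 0], "jaw": 0}, {"angular": [0, 0, 0], "translation": [0, 0, 0], "jaw": 0}]}}

```text
clock: 6.57
tcp_pos: [0.4542, -0.0374, 0.0645]
tool_rot: [0.0, 0.979, 0.204, 0.0]
ft_force: [-3.3, -0.7, 7.9]
finger_gap: 0.0007
grasp_force: 4.0
```

>>> {"name": "apply_moves", "arguments": {"increments": [{"angular": [0, 0, 0], "translation": [0, 0, 0.015], "jaw": 0}, {"angular": [0, 0, 0], "translation": [0, 0, 0], "jaw": 0}, {"angular": [0, 0, 0], "translation": [0, 0, 0], "jaw": 0}]}}

```text
clock: 6.82
tcp_pos: [0.4542, -0.0374, 0.0644]
tool_rot: [0.0, 0.979, 0.204, 0.0]
ft_force: [-4.4, 1.1, 11.2]
finger_gap: 0.0003
grasp_force: 6.3
```

>>> {"name": "apply_moves", "arguments": {"increments": [{"angular": [0, 0, 0], "translation": [0, 0, -0.2], "jaw": 0}, {"angular": [0, 0, 0], "translation": [0, 0, -0.8], "jaw": 0}, {"angular": [0, 0, 0], "translation": [0, 0, -1], "jaw": 0}, {"angular": [0, 0, 0], "translation": [0, 0, -1], "jaw": 0}, {"angular": [0, 0, 0], "translation": [0, 0, -1], "jaw": 0}, {"angular": [0, 0, 0], "translation": [0, 0, -1], "jaw": 0}, {"angular": [0, 0, 0], "translation": [0, 0, -1], "jaw": 0}, {"angular": [0, 0, 0.6], "translation": [0, 0, 0], "jaw": 0}, {"angular": [0, 0, 0.65], "translation": [0, 0, 0], "jaw": 0}, {"angular": [0, 0, 0], "translation": [0, 0, 0], "jaw": 0}]}}

```text
clock: 7.65
tcp_pos: [0.4543, -0.0372, 0.2443]
tool_rot: [-0.0, 0.987, 0.16, 0.001]
ft_force: [-0.4, 0.1, -0.1]
finger_gap: 0.0002
grasp_force: 0.0
```

Run:
```python
from h import *
from w import where
where('cent',[118,0,225])
for n in('scene','top'):
    im,d,W=cloud(n)
    a=np.radians(23.5);B=(W[...,:2]-[.476,-.031])@np.array([[np.cos(a),-np.sin(a)],[np.sin(a),np.cos(a)]])*1000
    for x in(-40,-15,10,35):
        m=(abs(B[...,0]-x)<6)&(abs(B[...,1])<50)&(W[...,2]<.15); print(n,x,np.nanmedian(W[m][:,2]).round(4))
    m=(np.hypot(W[...,0]-.477,W[...,1]+.295)<.15)&(W[...,2]>.1)&(W[...,2]<.2);a=np.radians(18.5)
    C=(W[m][:,:2]-[.477,-.295])@np.array([[np.cos(a),-np.sin(a)],[np.sin(a),np.cos(a)]])*1000
    z=W[m][:,2]*1000
    for k in range(105,190,10):
        s=abs(z-k)<5
        if s.sum()>5: print(' cent z',k,np.percentile(C[s],[3,97],axis=0).round(0).tolist())
```

```text
t 7.65 cent frame mm [ 60.3 251.7 244.3] yaw 18.4 F [-0.4  0.1 -0.1] gap 0.00024993259856058756
units to target [1.93 8.39 0.64]
scene -40 0.0439
scene -15 0.0647
scene 10 0.0658
scene 35 0.0647
 cent z 105 [[44.0, -56.0], [48.0, 49.0]]
 cent z 115 [[39.0, -58.0], [63.0, 53.0]]
 cent z 125 [[35.0, -59.0], [65.0, 47.0]]
 cent z 135 [[31.0, -59.0], [69.0, 47.0]]
 cent z 145 [[27.0, -56.0], [65.0, 45.0]]
 cent z 155 [[23.0, -52.0], [73.0, 46.0]]
 cent z 165 [[19.0, -45.0], [65.0, 41.0]]
 cent z 175 [[18.0, -33.0], [57.0, 30.0]]
 cent z 185 [[17.0, -15.0], [54.0, 15.0]]
top -40 0.0591
top -15 0.0623
top 10 0.063
top 35 nan
 cent z 115 [[47.0, -20.0], [94.0, 58.0]]
 cent z 125 [[42.0, -34.0], [90.0, 58.0]]
 cent z 135 [[37.0, -45.0], [86.0, 57.0]]
 cent z 145 [[32.0, -54.0], [82.0, 55.0]]
 cent z 155 [[28.0, -49.0], [77.0, 50.0]]
 cent z 165 [[23.0, -42.0], [72.0, 43.0]]
 cent z 175 [[21.0, -31.0], [63.0, 32.0]]
 cent z 185 [[22.0, -17.0], [57.0, 15.0]]
  return np.nanmean(a, axis, out=out, keepdims=keepdims)
```

Box lid reads flat at 64 mm, so it is closed. Now I go behind the centrifuge lid (q≈1.17).

>>> {"name": "apply_moves", "arguments": {"increments": [{"angular": [0, 0, 0], "translation": [0.22, 0.93, 0], "jaw": 0}, {"angular": [0, 0, 0], "translation": [0.22, 0.93, 0], "jaw": 0}, {"angular": [0, 0, 0], "translation": [0.22, 0.93, 0], "jaw": 0}, {"angular": [0, 0, 0], "translation": [0.22, 0.93, 0], "jaw": 0}, {"angular": [0, 0, 0], "translation": [0.22, 0.93, 0], "jaw": 0}, {"angular": [0, 0, 0], "translation": [0.22, 0.93, 0], "jaw": 0}, {"angular": [0, 0, 0], "translation": [0.22, 0.93, 0], "jaw": 0}, {"angular": [0, 0, 0], "translation": [0.22, 0.93, 0], "jaw": 0}, {"angular": [0, 0, 0], "translation": [0.18, 0.93, 0], "jaw": 0}, {"angular": [0, 0, 0], "translation": [0, 0, 0], "jaw": 0}]}}

```text
clock: 8.58
tcp_pos: [0.5906, -0.2605, 0.2414]
tool_rot: [0.0, 0.987, 0.161, -0.001]
ft_force: [0.1, -0.2, 0.6]
finger_gap: 0.0004
grasp_force: 0.0
```

>>> {"name": "apply_moves", "arguments": {"increments": [{"angular": [0, 0, 0], "translation": [0, 0, 0], "jaw": 0}, {"angular": [0, 0, 0], "translation": [0, 0, 0.63], "jaw": 0}, {"angular": [0, 0, 0], "translation": [0, 0, 0.63], "jaw": 0}, {"angular": [0, 0, 0], "translation": [0, 0, 0.63], "jaw": 0}, {"angular": [0, 0, 0], "translation": [0, 0, 0.63], "jaw": 0}, {"angular": [0, 0, 0], "translation": [0, 0, 0.63], "jaw": 0}, {"angular": [0, 0, 0], "translation": [0, 0, 0], "jaw": 0}, {"angular": [0, 0, 0], "translation": [0, 0, 0], "jaw": 0}]}}

```text
clock: 9.25
tcp_pos: [0.5884, -0.2562, 0.1485]
tool_rot: [-0.0, 0.987, 0.162, -0.001]
ft_force: [-0.3, -0.2, 1.1]
finger_gap: 0.0006
grasp_force: 0.0
```

```bash
python3 w.py cent 82 0 154
```

```text
t 9.25 cent frame mm [118.    1.5 148.5] yaw 18.6 F [-0.3 -0.2  1.1] gap 0.0006076781729253467
units to target [-1.2   0.05 -0.18]
```

>>> {"name": "apply_moves", "arguments": {"increments": [{"angular": [0, 0, 0], "translation": [-0.4, 0, -0.07], "jaw": 0}, {"angular": [0, 0, 0], "translation": [-0.4, 0, -0.07], "jaw": 0}, {"angular": [0, 0, 0], "translation": [-0.3, 0, -0.06], "jaw": 0}, {"angular": [0, 0, 0], "translation": [-0.2, 0, -0.02], "jaw": 0}, {"angular": [0, 0, 0], "translation": [-0.2, 0, 0], "jaw": 0}, {"angular": [0, 0, 0], "translation": [-0.2, 0, 0], "jaw": 0}, {"angular": [0, 0, 0], "translation": [-0.2, 0, 0.02], "jaw": 0}, {"angular": [0, 0, 0], "translation": [-0.2, 0, 0.02], "jaw": 0}, {"angular": [0, 0, 0], "translation": [-0.2, 0, 0.05], "jaw": 0}, {"angular": [0, 0, 0], "translation": [-0.2, 0, 0.05], "jaw": 0}]}}

```text
clock: 10.08
tcp_pos: [0.5175, -0.2809, 0.1512]
tool_rot: [-0.0, 0.987, 0.161, -0.0]
ft_force: [0.4, -0.1, 1.3]
finger_gap: 0.0007
grasp_force: 0.4
```

Run:
```python
from h import *
from w import where
where('cent',[31,0,147])
im,d,W=cloud('scene'); cv2.imwrite('pics/s3.png',cv2.resize(im[180:380,220:420],None,fx=3,fy=3))
```

```text
t 10.08 cent frame mm [ 42.9   0.5 151.2] yaw 18.6 F [ 0.4 -0.1  1.3] gap 0.0006546362095961718
units to target [-0.4   0.02  0.14]
```

View pics/s3.png

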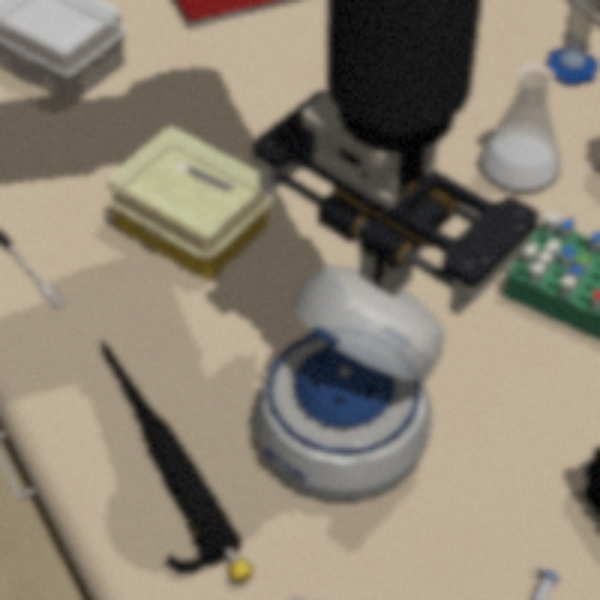

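The tip box (190,200) is closed. The fingers (385,270) are pushing the centrifuge lid (365,330) forward, and the base is unmoved. I continue along the arc.

>>> {"name": "apply_moves", "arguments": {"increments": [{"angular": [0, 0, 0], "translation": [-0.2, 0, 0.07], "jaw": 0}, {"angular": [0, 0, 0], "translation": [-0.2, 0, 0.07], "jaw": 0}, {"angular": [0, 0, 0], "translation": [-0.18, 0, 0.08], "jaw": 0}, {"angular": [0, 0, 0], "translation": [-0.18, 0, 0.08], "jaw": 0}, {"angular": [0, 0, 0], "translation": [-0.17, 0, 0.11], "jaw": 0}, {"angular": [0, 0, 0], "translation": [-0.17, 0, 0.12], "jaw": 0}, {"angular": [0, 0, 0], "translation": [-0.15, 0, 0.13], "jaw": 0}, {"angular": [0, 0, 0], "translation": [-0.15, 0, 0.13], "jaw": 0}, {"angular": [0, 0, 0], "translation": [-0.13, 0, 0.13], "jaw": 0}, {"angular": [0, 0, 0], "translation": [-0.13, 0, 0.13], "jaw": 0}]}}

```text
clock: 10.97
tcp_pos: [0.4705, -0.2967, 0.1195]
tool_rot: [-0.0, 0.987, 0.161, -0.0]
ft_force: [-0.3, -0.1, 1.2]
finger_gap: 0.0006
grasp_force: 0.1
```

>>> {"name": "apply_moves", "arguments": {"increments": [{"angular": [0, 0, 0], "translation": [-0.1, 0, 0.05], "jaw": 0}, {"angular": [0, 0, 0], "translation": [-0.1, 0, 0.05], "jaw": 0}, {"angular": [0, 0, 0], "translation": [-0.1, 0, 0.05], "jaw": 0}, {"angular": [0, 0, 0], "translation": [0, 0, 0], "jaw": 0}, {"angular": [0, 0, 0], "translation": [0, 0, 0], "jaw": 0}]}}

```text
clock: 11.38
tcp_pos: [0.4623, -0.2995, 0.1155]
tool_rot: [0.0, 0.987, 0.161, 0.0]
ft_force: [0.1, -0.2, -0.0]
finger_gap: 0.0006
grasp_force: 0.0
```

```bash
python3 w.py cent -20 0 109
```

```text
t 11.38 cent frame mm [-15.3   0.4 115.5] yaw 18.6 F [ 0.1 -0.2 -0. ] gap 0.0006329808339866062
units to target [-0.16  0.01  0.22]
```

>>> {"name": "apply_moves", "arguments": {"increments": [{"angular": [0, 0, 0], "translation": [-0.1, 0, 0.03], "jaw": 0}, {"angular": [0, 0, 0], "translation": [-0.1, 0, 0.03], "jaw": 0}, {"angular": [0, 0, 0], "translation": [0, 0, 0.03], "jaw": 0}, {"angular": [0, 0, 0], "translation": [0, 0, 0.03], "jaw": 0}, {"angular": [0, 0, 0], "translation": [0, 0, 0.03], "jaw": 0}, {"angular": [0, 0, 0], "translation": [0, 0, 0], "jaw": 0}]}}

```text
clock: 11.88
tcp_pos: [0.4567, -0.3013, 0.1107]
tool_rot: [-0.0, 0.987, 0.161, -0.0]
ft_force: [0.2, -0.6, 0.0]
finger_gap: 0.0006
grasp_force: 0.0
```

>>> {"name": "apply_moves", "arguments": {"increments": [{"angular": [0, 0, 0], "translation": [0, 0, 0.03], "jaw": 0}, {"angular": [0, 0, 0], "translation": [0, 0, 0], "jaw": 0}, {"angular": [0, 0, 0], "translation": [0, 0, 0], "jaw": 0}]}}

```text
clock: 12.13
tcp_pos: [0.4567, -0.3013, 0.1099]
tool_rot: [-0.0, 0.987, 0.161, -0.0]
ft_force: [0.8, -0.4, 0.5]
finger_gap: 0.0005
grasp_force: 0.0
```

>>> {"name": "apply_moves", "arguments": {"increments": [{"angular": [0, 0, 0], "translation": [0, 0, 0.03], "jaw": 0}, {"angular": [0, 0, 0], "translation": [0, 0, 0], "jaw": 0}, {"angular": [0, 0, 0], "translation": [0, 0, 0], "jaw": 0}]}}

```text
clock: 12.38
tcp_pos: [0.4568, -0.3014, 0.1093]
tool_rot: [0.0, 0.987, 0.161, 0.0]
ft_force: [-0.1, -0.4, 1.8]
finger_gap: 0.0005
grasp_force: 1.0
```

>>> {"name": "apply_moves", "arguments": {"increments": [{"angular": [0, 0, 0], "translation": [0, 0, 0.02], "jaw": 0}, {"angular": [0, 0, 0], "translation": [0, 0, 0], "jaw": 0}, {"angular": [0, 0, 0], "translation": [0, 0, 0], "jaw": 0}]}}

```text
clock: 12.63
tcp_pos: [0.4568, -0.3015, 0.1092]
tool_rot: [0.0, 0.987, 0.161, 0.0]
ft_force: [-1.1, 1.8, 6.6]
finger_gap: 0.0003
grasp_force: 3.4
```

Pressed home at 109.2 mm with 6.6 N. I press slightly more, then retreat upward and check.

>>> {"name": "apply_moves", "arguments": {"increments": [{"angular": [0, 0, 0], "translation": [0, 0, 0.015], "jaw": 0}, {"angular": [0, 0, 0], "translation": [0, 0, 0], "jaw": 0}, {"angular": [0, 0, 0], "translation": [0, 0, 0], "jaw": 0}]}}

```text
clock: 12.88
tcp_pos: [0.4568, -0.3015, 0.1091]
tool_rot: [0.0, 0.987, 0.161, 0.0]
ft_force: [-2.5, 1.8, 9.0]
finger_gap: 0.0004
grasp_force: 5.0
```

>>> {"name": "apply_moves", "arguments": {"increments": [{"angular": [0, 0, 0], "translation": [0, 0, -0.2], "jaw": 0}, {"angular": [0, 0, 0], "translation": [0, 0, -0.8], "jaw": 0}, {"angular": [0, 0, 0], "translation": [0, 0, -1], "jaw": 0}, {"angular": [0, 0, 0], "translation": [0, 0, -1], "jaw": 0}, {"angular": [0, 0, 0], "translation": [0, 0, -1], "jaw": 0}, {"angular": [0, 0, 0], "translation": [0, 0, -1], "jaw": 0}, {"angular": [0, 0, 0], "translation": [0, 0, -1], "jaw": 0}, {"angular": [0, 0, 0], "translation": [0, 0, 0], "jaw": 0}, {"angular": [0, 0, 0], "translation": [0, 0, 0], "jaw": 0}]}}

```text
clock: 13.63
tcp_pos: [0.4575, -0.3016, 0.2901]
tool_rot: [0.001, 0.987, 0.161, 0.002]
ft_force: [-0.4, 0.6, -1.3]
finger_gap: 0.0002
grasp_force: 0.0
```

Run:
```python
from h import *
from w import where
where('cent')
im,d,W=cloud('scene'); cv2.imwrite('pics/s4.png',cv2.resize(im[180:380,220:420],None,fx=3,fy=3))
for nm,c,a,xs in(('box',(.476,-.031),23.5,(-44,-38,-20,0,20,40)),('cent',(.477,-.295),18.5,(-40,-20,0,20,40))):
    a=np.radians(a);B=(W[...,:2]-c)@np.array([[np.cos(a),-np.sin(a)],[np.sin(a),np.cos(a)]])*1000
    print(nm,[(x,np.nanmedian(W[(abs(B[...,0]-x)<4)&(abs(B[...,1])<25)&(W[...,2]<.15)][:,2]).round(4)) for x in xs])
```

```text
t 13.63 cent frame mm [-20.6  -0.  290.1] yaw 18.6 F [-0.4  0.6 -1.3] gap 0.00024820226760873535
box [(-44, np.float64(0.0386)), (-38, np.float64(0.0623)), (-20, np.float64(0.0645)), (0, np.float64(0.0642)), (20, np.float64(0.0646)), (40, np.float64(0.0644))]
cent [(-40, np.float64(0.1059)), (-20, np.float64(0.1113)), (0, np.float64(0.1114)), (20, np.float64(0.1113)), (40, np.float64(0.106))]
```

View pics/s4.png

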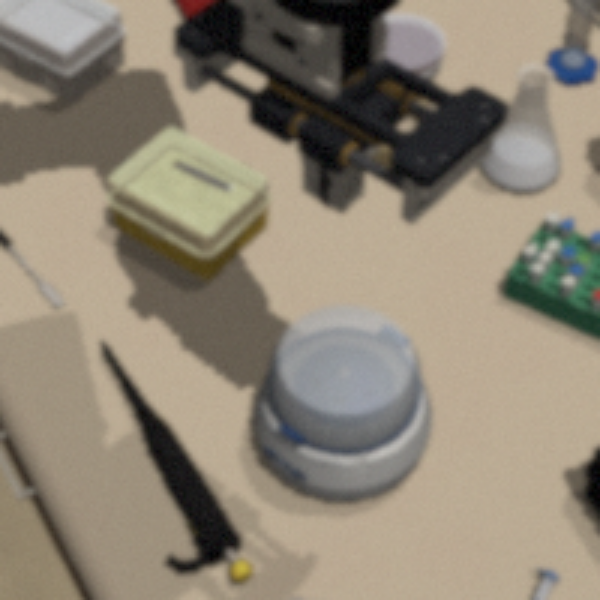

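Both lids are closed: box at (190,195), centrifuge at (345,390). Each top is level (64.4 mm and 111.3 mm), nothing else has shifted, and the arm is clear.

```bash
python3 -c "
from cell import robot
print(robot.sign_off())"
```

```text
the job is handed in; nothing more can be done
None
```

Both lids are closed and the job is handed in at about 13.7 s of the 51 s; hand-in returned no verdict, but the last camera check showed both lid tops level, with no visible shift of either container or the nearby items in view.

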